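Tighten a bearing retaining ring with a face pin spanner

ROBOT

A 7-joint arm with a two-finger parallel gripper is mounted at the origin on the work surface. World frame = base frame: x ahead of the robot, y to its left, z up, the work surface at z = 0. Lengths are in m, angles in rad, forces in N, time in s.
With the tool pointing down it reaches from about 0.425 to 0.925 m from the base axis. Payload 6.8 kg.
Tool frame: the origin (TCP) lies at the very end of the fingers, on their centre line; the grasp point (between the pads) lies 19 mm behind it; z points along the fingers, x is the direction in which the jaws open and shut, and the axes are right-handed (so a half turn about z gives the same grasp; the last joint's range is limited). The gripper opens to 88 mm and grips with 3 to 60 N. Pads are 20 mm wide; open, the fingers measure 115 mm over their backs; the gripper's body (75 mm by 178 mm) begins 61 mm behind the grasp point.
Start: joints at [-1.418, 0.477, 0.022, 1.555, -0.011, 1.109, -0.083], TCP at [0.174, 0.652, 0.223] pointing down, gripper open.
Joint ranges: [-2.96, 2.96], [-0.34, 2.1], [-1.41, 1.46], [0.24, 2.44], [-1.37, 4.51], [0.17, 1.92], [-2.96, 2.96]. Speed limits (rad/s): [2.39, 2.39, 3.14, 3.14, 3.14, 3.14, 3.14].

INTERFACE

Orientations are given as a rotation vector (axis times angle).
In Python, from station import telemetry, read_camera, camera_model, env gives the robot as it stands.
- The arm moves only by the shell command python3 -m crank 'ROWS'. ROWS is JSON, a list of rows, each a list of 5 numbers: the opening in per cent of the stroke, from 0 (shut) to 100 (fully open), then the shift along the tool's x, y, z in mm, then the turn about the tool's z in rad. In form: [[fingers, dx, dy, dz, turn], ...]. A call has 1 to 10 rows; each row is the pose to reach, as a shift and turn from the pose commanded when the call began, along the tool's axes at that moment; what a row does not reach only later rows make up. A row lasts 1/10 s, in which the tool goes at most 50 mm and 8.59 degrees, less where a joint would pass 70% of its speed; a pose out of reach is approached as far as the arm can. A call with a gripper value outside its range is refused whole. The fingers move at their own pace and stop on an object; the grip force is fixed at half the most. Time passes only in rows, so rows that repeat a pose let the fingers close. It gives the time, the measured TCP pose, the force and the opening at its end, in the units of the state.
- telemetry.observe(): the state, without advancing time (a new reading comes with each control period).
- read_camera(name): name is "scene" or "side" or "wrist"; returns (picture, depth): 480x640x3 uint8, red, green, blue; 480x640 float32, m along the optical axis (not along the pixel's ray), 0 where there is no reading.
- camera_model(name): a dict with "fx", "fy", "cx", "cy" (pixels), "extrinsics" (4x4, takes a point from camera to world coordinates). Camera axes: x right, y down, z forward; pixel columns grow to the right and rows downward; lengths in m; the calibration is good to about 2 mm. A picture is of the moment at which its call begins: read the wrist's pose just before it. camera_model takes no time and is no camera call; for the wrist camera it gives the pose at the moment of the call.
- env.sign_off(): hands the job in, once; it reports no verdict.
The state is a dict: "t": time; "joint_pos": joint angles; "qvel": joint speeds; "effort": joint torques, N m; "position": TCP position; "eef_rot": TCP orientation; "ft_force": force on the tool from outside, world axes, zero at the start; "moment": the same for the moment, N m; "grip_width": opening from 0.0 (shut) to 1.0 (fully open).
Only numpy, scipy, OpenCV 4.12 (cv2) and the standard library are available. Lean on these libraries where they do the work, as an engineer would, in place of code of your own. Each camera call takes 0.05 s, during which the arm holds its last target.

TASK

Run the bearing retaining ring in the aluminium carrier fully home with the pin spanner: put both pins into opposite holes of the ring before turning it, then turn it clockwise until it stops, where the half-moon mark on the ring meets the one on the carrier's rim. Then lift the spanner off and lay it flat on the bench, pins down, clear of the carrier and its plate. Leave the other parts on the bench where they are.

Things in the scene. Friction and masses are not known exactly. Their poses are not given: they have to be found in the camera images.
- bearing_carrier: Round cast-aluminium bearing carrier bolted to a dark steel plate (150 x 150 x 12 mm) fixed to the bench; it cannot move. Origin: on its axis (the ring's axis) at bench level; z up. Flange 144 mm across with bolt heads up to 34 mm high; body 108 mm across; rim 69.5 mm above the bench. On the rim's inner edge, at the carrier's +x side, is a black half-moon mark 9 mm across.
- ring_face (a point): On the ring's axis, level with its upper face, 70.5 mm above the bench; z up; turns with the ring. Steel retaining ring, 84 mm outside, 48 mm inside, with four equal round holes, 13 mm across and 12 mm deep, on a 65 mm circle. Its black half-moon mark is at its outer edge on its +x side. A steel shaft end, 36 mm across, stands up through the ring to 85 mm above the bench.
- hole_0 (a point): In the ring hole at 45 degrees from ring_face's x axis (anticlockwise from above): on the hole's centre line, 5 mm below the ring's face.
- hole_1 (a point): The same in the ring hole at 135 degrees.
- hole_2 (a point): The same in the ring hole at 225 degrees, opposite hole_0.
- hole_3 (a point): The same in the ring hole at 315 degrees, opposite hole_1.
- ring (a joint): Angle of the ring, rad. 0: fully home against its stop, the two half-moon marks meeting. It starts 0.6 to 1.1 rad short of that (negative) and grows as the ring turns clockwise seen from above. Thread friction of about 0.5 N m, the same both ways, resists turning and holds the ring where it is left. It does not sink noticeably.
- spanner_grip (a point): Grip point of the loose two-pin face spanner (188 mm long, about 0.32 kg), near its centre of mass: in the black handle, half-way up, 14 mm above its underside. x points along the handle to the forked steel head, z up. The handle is 24 mm wide and 28 mm high, flat-sided, from 20 mm ahead of this point to 100 mm behind it. The spanner lies level on the bench, on handle and pins.
- spanner: The same spanner; origin 14 mm below spanner_grip, level with the handle's underside and the pin tips; same axes. From the handle an 8 mm thick steel neck, its underside 10 mm above the pin tips, leads to a crescent-shaped head, 79 mm across, open to the front, with a pin pointing down under each end. Fully engaged, the head lies flat on the ring's face round the shaft end.
- pin_a (a point): Half-way along the spanner's pin on its +y side: 80 mm ahead (x) of spanner_grip, 32.5 mm to +y, 9 mm below it. Pins: round, 8 mm across, 10 mm long, 65 mm apart.
- pin_b (a point): Half-way along the spanner's other pin: 80 mm ahead (x) of spanner_grip, 32.5 mm to -y, 9 mm below it.
- piston: Aluminium engine piston, 84 mm across, 52 mm high, standing loose on the bench; a bystander. Origin: centre of its underside.
- con_rod: Dark steel connecting rod, about 185 mm long, 90 mm wide, 24 mm high, lying loose on the bench; a bystander. Origin: on its underside, in its shank; x along it to the small end.
- oil_bottle: Plain grey can, 66 mm across, 150 mm high, standing loose on the bench; a bystander. Origin: centre of its underside.
Mind the look-alikes: they are no part of the job. What is shaped like the spanner but purple or yellow is not meant.

How it is judged:
On the way, in this order (a step that is already met when the one before it is completed fails the run):
1. both pins of the spanner are in opposite holes of the ring, at least about half their length deep, and the ring has not yet been turned (its holes within 6 mm of where they started) (((distance between pin_a and hole_0 below 0.005 m and distance between pin_b and hole_2 below 0.005 m) or (distance between pin_a and hole_1 below 0.005 m and distance between pin_b and hole_3 below 0.005 m) or (distance between pin_a and hole_2 below 0.005 m and distance between pin_b and hole_0 below 0.005 m) or (distance between pin_a and hole_3 below 0.005 m and distance between pin_b and hole_1 below 0.005 m)) and distance of hole_0 from where it was at the start of the episode below 0.006 m), for 0.2 s.
2. the ring is fully home (within 0.06 rad of its stop) with both pins still in its holes (((distance between pin_a and hole_0 below 0.005 m and distance between pin_b and hole_2 below 0.005 m) or (distance between pin_a and hole_1 below 0.005 m and distance between pin_b and hole_3 below 0.005 m) or (distance between pin_a and hole_2 below 0.005 m and distance between pin_b and hole_0 below 0.005 m) or (distance between pin_a and hole_3 below 0.005 m and distance between pin_b and hole_1 below 0.005 m)) and value of joint ring above -0.06 rad), for 0.2 s.
At the end, for the whole second after the job is handed in: The ring is within 0.06 rad of its stop. The spanner lies still and released on the bench itself, pins down and level within 0.1 rad (grip point under 20 mm high, pin mid-points under 11 mm), its grip point over 80 mm from the axis of the carrier (value of joint ring above -0.06 rad and height (world z) of spanner_grip below 0.02 m and angle between spanner_grip's own z axis and vertical below 0.1 rad and height (world z) of each of pin_a, pin_b below 0.011 m and horizontal distance between spanner_grip and bearing_carrier above 0.08 m and linear speed of spanner below 0.02 m/s); the robot touches nothing.
It fails at once if the piston is pushed more than 30 mm or tipped (distance of piston from where it was at the start of the episode above 0.03 m or angle between piston's own z axis and vertical above 0.3 rad).
It fails at once if the connecting rod is pushed more than 30 mm or tipped (distance of con_rod from where it was at the start of the episode above 0.03 m or angle between con_rod's own z axis and vertical above 0.3 rad).
It fails at once if the can is pushed more than 30 mm or tipped (distance of oil_bottle from where it was at the start of the episode above 0.03 m or angle between oil_bottle's own z axis and vertical above 0.3 rad).
It also fails if it takes over 56 s, if anything falls off the work surface, if the arm or the gripper's body presses on something with over 40 N, if the wrist force passes 120 N, or if a joint passes its speed limit or range.

## Working session

There is one attempt and no reset: what is moved stays moved. The work goes in short steps, Python scripts to look and compute and a shell command to move; the robot and the scene stay as the last step left them, time stands still between calls to the robot, and variables do not carry over. Pictures are saved under pics/ and viewed, and the job is handed in when it is done.

```bash
ls; mkdir -p pics
python3 - <<'E'
from station import telemetry, read_camera, camera_model, env
import cv2, numpy as np
print(telemetry.observe())
for n in ["scene","side","wrist"]:
    m=camera_model(n)
    p,d=read_camera(n)
    np.savez(f"{n}0.npz",p=p,d=d,T=m["extrinsics"],k=[m["fx"],m["fy"],m["cx"],m["cy"]])
    cv2.imwrite(f"pics/{n}0.png",p[:,:,::-1]); print(n,np.round(m["extrinsics"],3).tolist(),m["fx"],m["cx"],m["cy"])
E
```

```text
pics
{'t': 0.0, 'joint_pos': array([-1.41813161,  0.47780249,  0.02231107,  1.55639861, -0.01150616,
        1.109292  , -0.0831054 ]), 'qvel': array([-0.00115157, -0.00041529,  0.00117807, -0.00011348,  0.00055184,
       -0.00057649,  0.00064639]), 'effort': array([-6.23933593e-04, -5.82871985e+01,  1.53406195e+00, -2.72607189e+01,
       -5.43466955e-02,  1.68950722e-02,  1.72556661e-04]), 'position': array([0.17387267, 0.65162313, 0.22170187]), 'eef_rot': array([ 2.49043944e+00,  1.91310733e+00, -2.09546628e-03]), 'ft_force': array([-0.15870243,  0.57309331, -0.13319018]), 'moment': array([-0.02136104,  0.05789776,  0.04530884]), 'grip_width': 0.9999963924915845}
scene [[-0.746, 0.369, -0.554, 1.165], [0.666, 0.401, -0.629, 0.706], [-0.01, -0.838, -0.545, 0.68], [0.0, 0.0, 0.0, 1.0]] 450.57816645669016 315.07145362877446 242.00779699266022
side [[-0.95, -0.241, 0.197, 0.313], [-0.311, 0.737, -0.6, 0.656], [-0.0, -0.631, -0.775, 0.928], [0.0, 0.0, 0.0, 1.0]] 466.7353958790136 323.8456374551745 242.63313331121768
wrist [[0.258, 0.931, 0.259, 0.103], [0.966, -0.248, -0.07, 0.671], [-0.001, 0.269, -0.963, 0.385], [0.0, 0.0, 0.0, 1.0]] 344.54728507585315 317.189783852579 237.9875605890709
```

View pics/scene0.png

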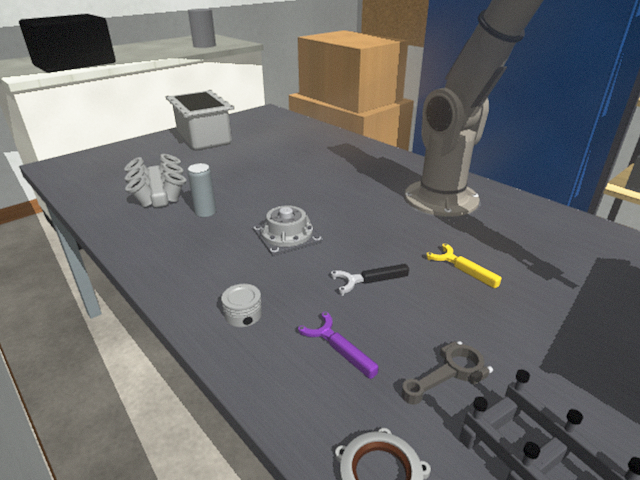

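View pics/side0.png

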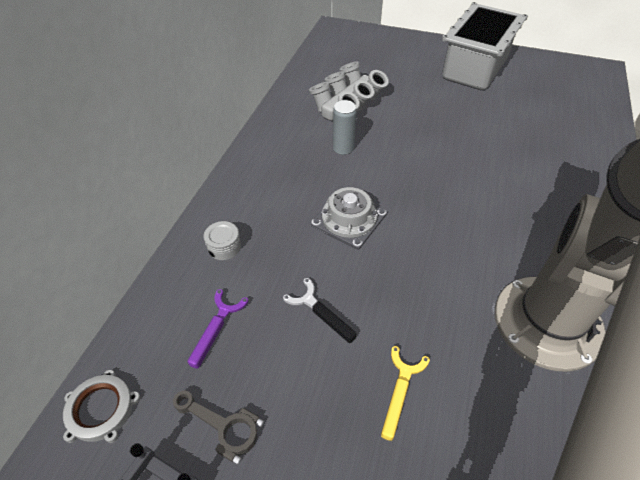

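View pics/wrist0.png

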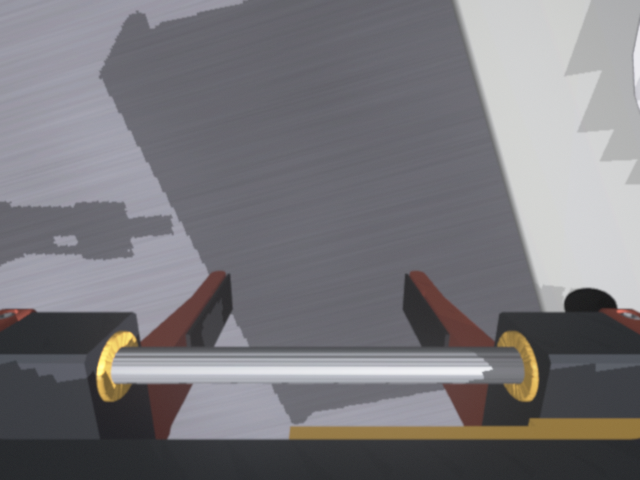

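```bash
cat > h.py <<'E'
import numpy as np, cv2
def load(f):
    z=np.load(f); return z["p"],z["d"],z["T"],z["k"]
def cloud(f):
    p,d,T,k=load(f); v,u=np.mgrid[0:480,0:640]
    c=np.stack([(u-k[2])/k[0]*d,(v-k[3])/k[1]*d,d],-1)
    return c@T[:3,:3].T+T[:3,3]
def ray(f,uv,z):
    p,d,T,k=load(f); uv=np.atleast_2d(uv).astype(float)
    r=np.c_[(uv[:,0]-k[2])/k[0],(uv[:,1]-k[3])/k[1],np.ones(len(uv))]@T[:3,:3].T
    return T[:3,3]+r*((z-T[2,3])/r[:,2])[:,None]
E
python3 - <<'E'
from h import *
for f,c in [("scene0.npz",(320,225,420,305)),("side0.npz",(270,160,400,350))]:
    p,d,T,k=load(f)
    W=cloud(f)
    x0,y0,x1,y1=c
    cv2.imwrite("pics/crop_"+f[:5]+".png",cv2.resize(p[y0:y1,x0:x1,::-1],None,fx=min(800/(x1-x0),600/(y1-y0)),fy=min(800/(x1-x0),600/(y1-y0)),interpolation=cv2.INTER_CUBIC))
    # handle: black
    g=p.max(-1)
    m=np.zeros((480,640),np.uint8)
    if f[1]=="c": m[255:300,325:415]=1
    else: m[270:350,275:365]=1
    hm=m.astype(bool)&(g<50)&(W[...,2]>0.015)
    P=W[hm]; print(f,"handle",len(P),P.min(0),P.max(0))
    hm2=m.astype(bool)&(W[...,2]>0.010)&(g>120)
    Q=W[hm2]; print("head",len(Q),Q.mean(0),Q.max(0))
    T_=P[P[:,2]>0.024]
    r=cv2.minAreaRect(T_[:,:2].astype(np.float32)*1000); print("handle top rect mm",r,np.median(T_[:,2]))
for f,s in [("scene0.npz",(285,215)),("side0.npz",(350,200)),("scene0.npz",(242,292)),("side0.npz",(222,232)),("scene0.npz",(200,170)),("side0.npz",(345,105))]:
    print(f,s,cloud(f)[s[1],s[0]])
E
```

```text
scene0.npz handle 79 [0.40880594 0.12491508 0.015081  ] [0.51223505 0.19228976 0.02855751]
head 297 [0.54475754 0.11831002 0.01819915] [1.16495013 0.70600728 0.68033191]
handle top rect mm ((456.13055419921875, 151.09320068359375), (4.186432838439941, 107.84858703613281), 63.20425796508789) 0.0268744337376714
side0.npz handle 575 [0.31319732 0.12425355 0.01507499] [0.50781749 0.65579874 0.92795758]
head 373 [0.54033864 0.11818835 0.02011599] [0.58401904 0.65579874 0.92795758]
handle top rect mm ((371.1474609375, 376.8238525390625), (88.72920989990234, 562.9102783203125), 20.69248390197754) 0.02790053932856268
scene0.npz (285, 215) [ 0.52462551 -0.14290912  0.07914513]
side0.npz (350, 200) [ 0.50747858 -0.14853472  0.0847821 ]
scene0.npz (242, 292) [0.77664291 0.01989262 0.04991891]
side0.npz (222, 232) [0.78760056 0.01991341 0.04639551]
scene0.npz (200, 170) [ 0.6153185  -0.41750896  0.14869414]
side0.npz (345, 105) [ 0.60973567 -0.44185939  0.14997942]
```

View pics/crop_side0.png

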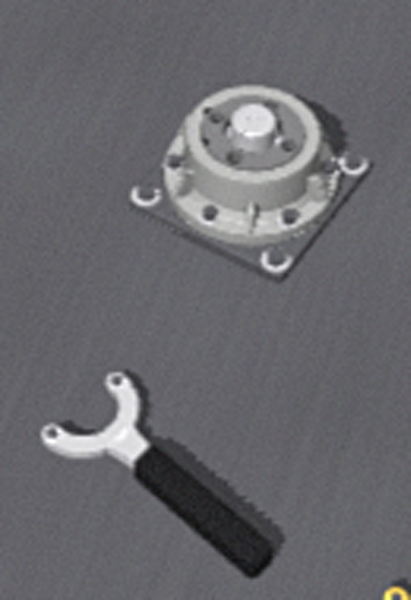

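View pics/crop_scene.png

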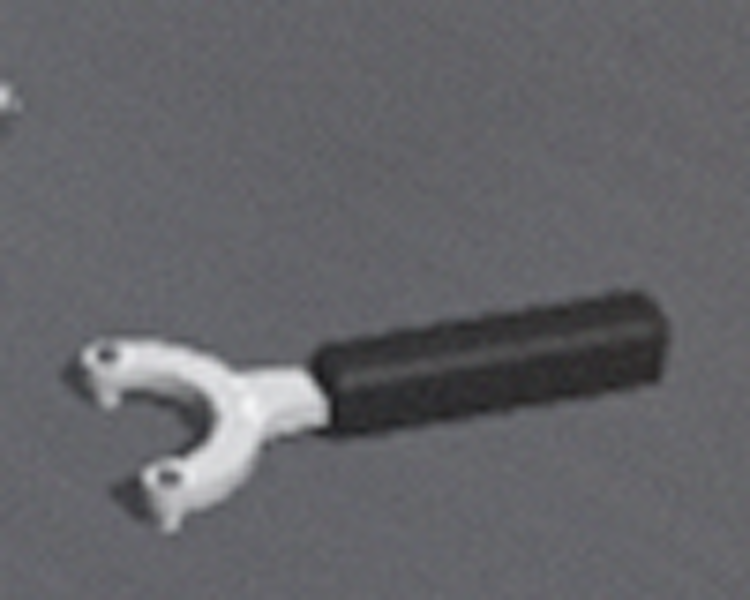

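```bash
cat >> h.py <<'E'
def two(fa,ua,fb,ub):
    A=[];
    def o(f,uv):
        p,d,T,k=load(f); r=T[:3,:3]@np.array([(uv[0]-k[2])/k[0],(uv[1]-k[3])/k[1],1]); return T[:3,3],r/np.linalg.norm(r)
    a,r=o(fa,ua); b,s=o(fb,ub)
    t=np.linalg.lstsq(np.c_[r,-s],b-a,rcond=None)[0]; P=a+t[0]*r; Q=b+t[1]*s
    return (P+Q)/2, np.linalg.norm(P-Q)
E
python3 - <<'E'
from h import *
a=[(307,280.3),(286.5,297.1)]; b=[(334.4,272.2),(342.7,288.6)]
A=ray("side0.npz",a,.018);B=ray("scene0.npz",b,.018);print(A,B,np.linalg.norm(A[0]-A[1]),np.linalg.norm(B[0]-B[1]))
for i in (0,1): print(two("side0.npz",a[i],"scene0.npz",b[i]))
for X in (A,B):
    d=X[0]-X[1]; m=X.mean(0); n=np.array([-d[1],d[0]])/np.hypot(d[0],d[1]); 
    print(m, n, np.degrees(np.arctan2(n[1],n[0])))
# shaft top
for f in ("side0.npz","scene0.npz"):
    W=cloud(f); m=(np.abs(W[...,2]-.085)<.004)&(np.hypot(W[...,0]-.51,W[...,1]+.15)<.05)
    P=W[m][:,:2].astype(np.float32); print(f,len(P),cv2.minEnclosingCircle(P),P.mean(0), 'grip handle',end=' ')
    p=load(f)[0]; m=(p.max(-1)<60)&(np.abs(W[...,2]-.027)<.004)&(np.hypot(W[...,0]-.46,W[...,1]-.16)<.1)
    P=W[m]; print(len(P),cv2.minAreaRect(P[:,:2].astype(np.float32)*1000))
    c=P[:,:2].mean(0); u,s,v=np.linalg.svd(P[:,:2]-c); print(c, np.degrees(np.arctan2(v[0,1],v[0,0])))
E
```

```text
[[0.54608436 0.07300649 0.018     ]
 [0.57529685 0.13166426 0.018     ]] [[0.54705126 0.07428182 0.018     ]
 [0.57671376 0.13308745 0.018     ]] 0.0655294168754435 0.06586323864863532
(array([0.54615137, 0.07294938, 0.0171736 ]), np.float64(0.000814288792057362))
(array([0.575496  , 0.1314509 , 0.01676338]), np.float64(0.0008840594760320218))
[0.5606906  0.10233537 0.018     ] [ 0.89513656 -0.44579204] -26.47402417600757
[0.56188251 0.10368464 0.018     ] [ 0.89284457 -0.45036493] -26.767100052223448
side0.npz 118 ((0.5109848976135254, -0.15670368075370789), 0.019781094044446945) [ 0.5104333  -0.15525739] grip handle 469 ((454.10504150390625, 158.99754333496094), (24.611982345581055, 115.35367584228516), 64.07434844970703)
[0.45304638 0.15972568] 153.84193503203377
scene0.npz 71 ((0.5124067068099976, -0.15392422676086426), 0.017490943893790245) [ 0.5130926  -0.15417592] grip handle 152 ((457.6081237792969, 157.24771118164062), (26.807592391967773, 113.7308349609375), 62.1860237121582)
[0.45819706 0.15511613] -27.30997918363881
```

Run:
```python
from h import *
from scipy.spatial.transform import Rotation as R
from station import telemetry
s=telemetry.observe(); M=R.from_rotvec(s["eef_rot"]).as_matrix(); print(np.round(M,3)); 
def shift(x,y,z): print(np.round(M.T@(np.array([x,y,z])-s["position"])*1000,1))
shift(.56,.3,.30); shift(.56,-.13,.30)
p=load("side0.npz")[0]
cv2.imwrite("pics/ringside.png",cv2.resize(p[175:245,305:395,::-1],None,fx=8,fy=8,interpolation=cv2.INTER_CUBIC))
```

```text
[[ 0.258  0.966 -0.   ]
 [ 0.966 -0.258 -0.001]
 [-0.001  0.    -1.   ]]
[-240.4  463.7  -77.7]
[-655.9  574.6  -77.1]
```

View pics/ringside.png

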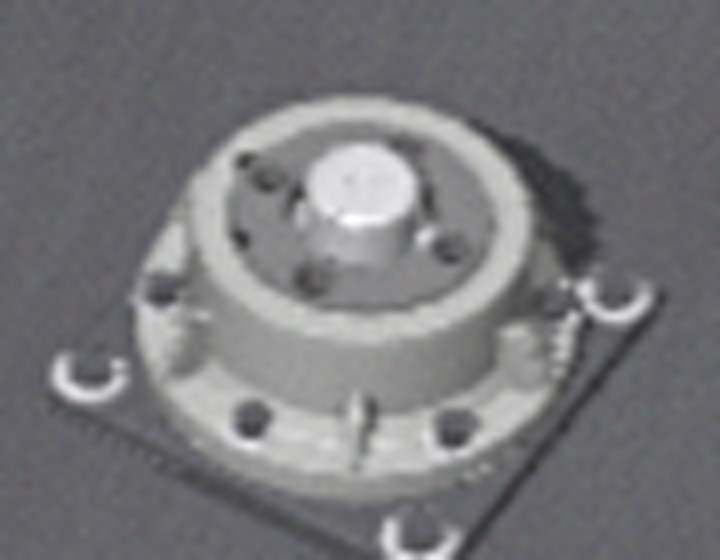

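```bash
python3 - <<'E'
from h import *
c=np.array([.5115,-.1555])
q={'car':(245,160),'ring':(240,238),'h1':(268,180),'h2':(315,278),'h3':(450,248),'shaft':(363,183)}
for n,(x,y) in q.items():
    uv=(305+(x+.5)/8-.5,175+(y+.5)/8-.5); P=ray("side0.npz",uv,.085 if n=='shaft' else .0695)[0]; d=P[:2]-c
    print(n,P,np.hypot(*d),np.degrees(np.arctan2(d[1],d[0])))
E
python3 -m crank '[[100,-50,50,-30,0],[100,-100,100,-60,0],[100,-140,160,-70,0],[100,-160,210,-77,0],[100,-180,260,-77,0],[100,-200,310,-77,0],[100,-220,360,-77,0],[100,-240,410,-77,0],[100,-260,460,-77,0],[100,-290,500,-77,0]]'
```

```text
car [ 0.55288964 -0.1700554   0.0695    ] 0.04387439033961774 -19.375128198737684
ring [ 0.5440598  -0.13624277  0.0695    ] 0.037828317773334764 30.60184127879206
h1 [ 0.5431607 -0.1636958  0.0695   ] 0.03270429752883991 -14.513197716839962
h2 [ 0.51644872 -0.12696126  0.0695    ] 0.02896462427282492 80.1625271348706
h3 [ 0.47948895 -0.15273759  0.0695    ] 0.0321300224015691 175.06785103184566
shaft [ 0.5100821  -0.15695534  0.085     ] 0.0020318548694610436 -134.25348532732804
t: 1.15
position: [0.5141, 0.3054, 0.2986]
eef_rot: [-2.491, -1.914, -0.0]
ft_force: [0.8, 1.2, -0.9]
grip_width: 1.002
```

```bash
python3 -m crank '[[100,-47,17,0,0],[100,-94,34,0,0],[100,-141,51,0,0],[100,-188,68,0,0],[100,-235,85,0,0],[100,-282,102,0,0],[100,-329,120,0,0],[100,-376,140,0,0],[100,-420,155,0,0],[100,-445,165,0,0]]'
python3 -m crank '[[100,0,0,0,0],[100,0,0,0,0]]'
cat > snap.py <<'E'
import sys,cv2,numpy as np
from station import telemetry, read_camera, camera_model
for n in sys.argv[2:]:
    m=camera_model(n); p,d=read_camera(n); f=n+sys.argv[1]
    np.savez(f+".npz",p=p,d=d,T=m["extrinsics"],k=[m["fx"],m["fy"],m["cx"],m["cy"]])
    cv2.imwrite(f"pics/{f}.png",p[:,:,::-1])
s=telemetry.observe(); print(s["t"],np.round(s["position"],4),np.round(s["ft_force"],1),np.round(s["joint_pos"],2))
E
python3 snap.py 1 wrist
```

```text
t: 2.15
position: [0.5565, -0.1707, 0.2987]
eef_rot: [2.495, 1.907, -0.002]
ft_force: [0.6, 0.2, -0.1]
grip_width: 1.003
t: 2.35
position: [0.5573, -0.1659, 0.2982]
eef_rot: [-2.492, -1.912, 0.001]
ft_force: [-0.6, 1.3, -0.9]
grip_width: 1.006
2.4 [ 0.5575 -0.1646  0.2982] [-0.1  0.3  0.5] [-0.22  0.28  0.5   1.72 -0.14  1.18  1.63]
```

View pics/wrist1.png

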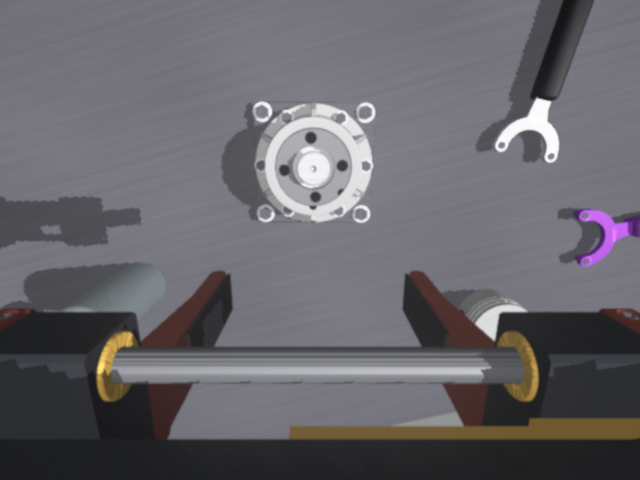

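```bash
python3 -m crank '[[100,0,10,40,0],[100,0,20,80,0],[100,0,25,100,0],[100,0,25,105,0],[100,0,25,105,0],[100,0,25,105,0]]'
python3 snap.py 2 wrist
python3 - <<'E'
from h import *
p=load("wrist2.npz")[0]
cv2.imwrite("pics/w2c.png",cv2.resize(p[60:260,200:440,::-1],None,fx=3,fy=3,interpolation=cv2.INTER_CUBIC))
E
```

```text
t: 3.0
position: [0.5823, -0.1717, 0.195]
eef_rot: [2.49, 1.914, 0.002]
ft_force: [0.6, 0.3, 0.3]
grip_width: 1.0
3.05 [ 0.5824 -0.172   0.1952] [ 0.5 -0.6  0.1] [-0.17  0.42  0.47  1.78 -0.22  0.99  1.7 ]
```

View pics/w2c.png

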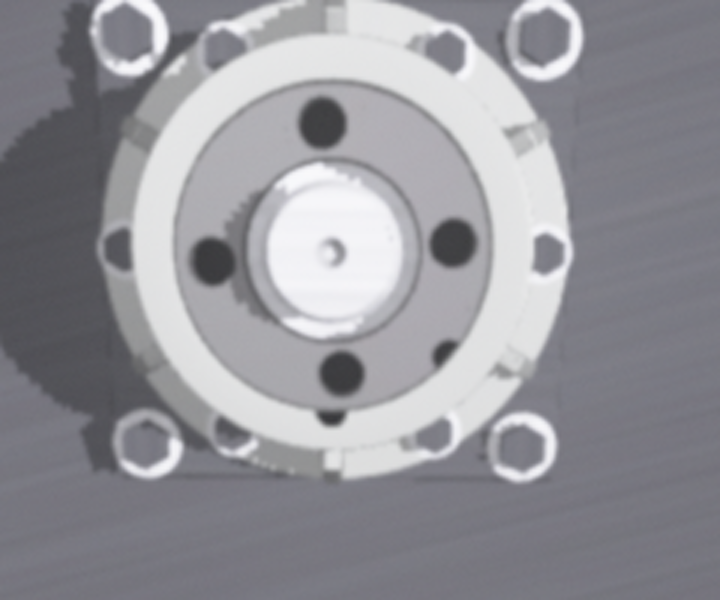

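Run:
```python
from h import *
p,d,T,k=load("wrist2.npz"); g=p.max(-1)
crop=cv2.resize(p[60:260,200:440],None,fx=4,fy=4,interpolation=cv2.INTER_CUBIC).max(-1)
m=(crop<110).astype(np.uint8)
n,l,st,ce=cv2.connectedComponentsWithStats(m)
for i in range(1,n):
    if 80<st[i,4]<6000 :
        uv=(200+(ce[i][0]+.5)/4-.5,60+(ce[i][1]+.5)/4-.5); P=ray("wrist2.npz",uv,.0705)[0]
        print(np.round(uv,1),st[i],np.round(P,4), np.round(np.hypot(P[0]-.5105,P[1]+.1555),4), np.round(np.degrees(np.arctan2(P[1]+.1555,P[0]-.5105)),1))
W=cloud("wrist2.npz"); mm=(abs(W[...,2]-.085)<.003); P=W[mm][:,:2].astype(np.float32); print(cv2.minEnclosingCircle(P))
```

```text
[307.  100.6] [ 400  131   61   66 3177] [ 0.4795 -0.1524  0.0705] 0.0311 174.3
[350.6 140.6] [ 574  293   60   62 2943] [ 0.5175 -0.1265  0.0705] 0.0298 76.4
[239.  142.7] [ 141  307   32   51 1261] [ 0.496  -0.2137  0.0705] 0.06 -104.0
[280.7 143.8] [323 312   5  46 140] [ 0.5055 -0.1815  0.0705] 0.0265 -100.9
[270.9 146.7] [ 255  318   61   63 2992] [ 0.5056 -0.1898  0.0705] 0.0347 -98.2
[284.6 157.7] [327 360  31  61 195] [ 0.5168 -0.1816  0.0705] 0.0268 -76.4
[347.4 176.9] [578 455  31  33 583] [ 0.545  -0.1358  0.0705] 0.0397 29.8
[313.5 184.1] [ 427  469   58   58 2629] [ 0.5435 -0.1644  0.0705] 0.0342 -15.1
[310.  198.6] [425 548  34  18 496] [ 0.5544 -0.1703  0.0705] 0.0464 -18.7
[275.9 202.8] [289 559  41  26 532] [ 0.5505 -0.1991  0.0705] 0.0592 -47.5
[248.8 201.2] [189 562  17   9  99] [ 0.5433 -0.2208  0.0705] 0.0731 -63.3
((0.5420186519622803, -0.2932177186012268), 0.15646491944789886)
```

```bash
python3 -m crank '[[100,45,-5,0,0.05],[100,90,-10,0,0.1],[100,135,-15,0,0.15],[100,180,-20,0,0.2],[100,220,-22,0,0.2],[100,246,-22,0,0.2],[100,246,-22,0,0.2],[100,246,-22,0,0.2],[100,246,-22,0,0.2]]'
python3 snap.py 3 wrist
```

```text
t: 3.95
position: [0.6239, 0.0691, 0.1945]
eef_rot: [2.671, 1.652, 0.001]
ft_force: [-0.7, 0.1, -0.6]
grip_width: 1.002
4.0 [0.6238 0.0689 0.1943] [ 0.  -0.2  0.7] [-0.55  0.45  0.47  1.73 -0.23  1.01  1.1 ]
```

View pics/wrist3.png

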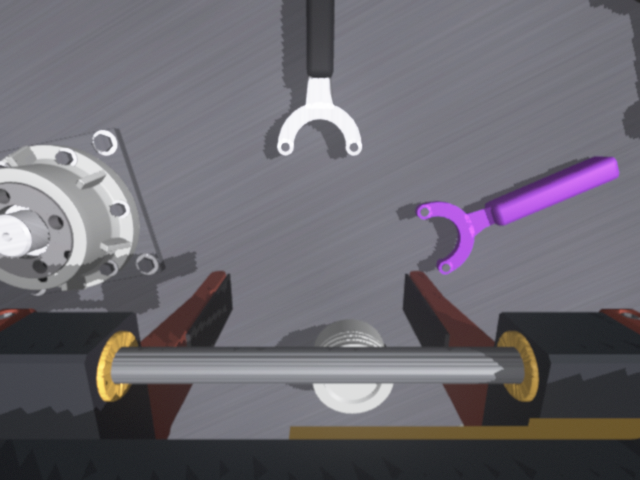

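Run:
```python
from h import *
f="wrist3.npz"; p,d,T,k=load(f)
c=p[60:165,265:375]
cv2.imwrite("pics/w3c.png",cv2.resize(c[:,:,::-1],None,fx=5,fy=5,interpolation=cv2.INTER_CUBIC))
g=p.max(-1)
for v in (10,30,50,65): 
    r=np.where(g[v,300:340]<75)[0]+300; print(v,r.min(),r.max(), ray(f,((r.min()+r.max())/2,v),.028)[0])
print(g[66:84,320])
```

```text
10 306 333 [0.46388184 0.15145659 0.028     ]
30 306 332 [0.47704346 0.14443461 0.028     ]
50 306 332 [0.49076863 0.13760081 0.028     ]
65 307 332 [0.50151383 0.13273789 0.028     ]
[ 77  79  77  77  74  71  69  64  62  61  62 117 209 244 248 248 248 248]
```

View pics/w3c.png

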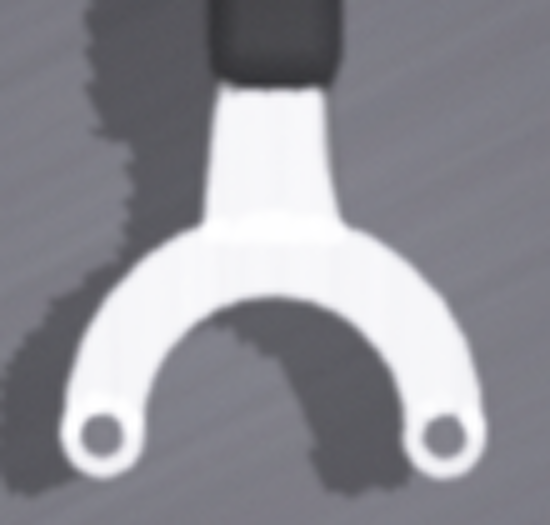

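Run:
```python
from h import *
from scipy.spatial.transform import Rotation as R
from station import telemetry
f="wrist3.npz"
P=ray(f,[(284.8,146.6),(353.8,146.8)],.018); print(P,np.linalg.norm(P[0]-P[1]))
d=P[0]-P[1]; d/=np.linalg.norm(d); m=P.mean(0)
x=np.array([-d[1],d[0],0]); x=x if x[0]>0 else -x
g=m-.08*x; print("dir",np.degrees(np.arctan2(x[1],x[0])),"mid",m,"grip",g)
s=telemetry.observe(); M=R.from_rotvec(s["eef_rot"]).as_matrix(); print(np.round(M,3),s["position"])
g[2]=.004; print("shift",M.T@(g-s["position"])*1000)
```

```text
[[0.54846698 0.07249379 0.018     ]
 [0.57805757 0.13129981 0.018     ]] 0.06583123360231109
dir -26.711071083457707 mid [0.56326228 0.1018968  0.018     ] grip [0.49179951 0.13785613 0.018     ]
[[ 0.447  0.894  0.001]
 [ 0.894 -0.447 -0.   ]
 [-0.     0.001 -1.   ]] [0.62383222 0.06894519 0.19428207]
shift [   2.61153644 -149.07369963  190.15475858]
```

```bash
python3 -m crank '[[100,3,-50,0,0],[100,3,-100,30,0],[100,3,-140,60,0],[100,3,-150,100,0],[100,3,-150,140,0],[100,3,-150,165,0],[100,3,-150,180,0],[100,3,-150,190,0],[100,3,-150,190,0],[100,3,-150,190,0]]'
python3 snap.py 4 side
```

```text
t: 5.0
position: [0.4915, 0.1399, 0.0042]
eef_rot: [2.671, 1.654, 0.001]
ft_force: [-0.1, -0.7, 0.5]
grip_width: 1.0
5.05 [0.4916 0.1402 0.0045] [ 0.6  0.1 -0.3] [-0.65  0.56  0.32  2.11 -0.34  0.51  1.03]
```

```bash
python3 -m crank '[[20,0,0,0,0],[20,0,0,0,0],[20,0,0,0,0],[20,0,0,0,0],[20,0,0,0,0],[20,0,0,0,0],[20,0,0,0,0],[20,0,0,0,0]]'
python3 snap.py 5 side wrist
```

```text
t: 5.85
position: [0.4908, 0.1404, 0.0035]
eef_rot: [2.67, 1.655, -0.0]
ft_force: [0.7, -0.6, -0.6]
grip_width: 0.308
5.95 [0.4906 0.1401 0.0035] [-1.4 -1.7  1.3] [-0.65  0.56  0.32  2.11 -0.34  0.51  1.03]
```

View pics/side5.png

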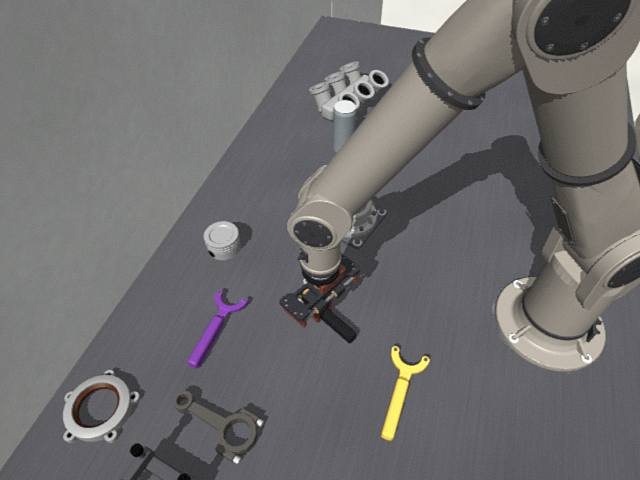

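View pics/wrist5.png

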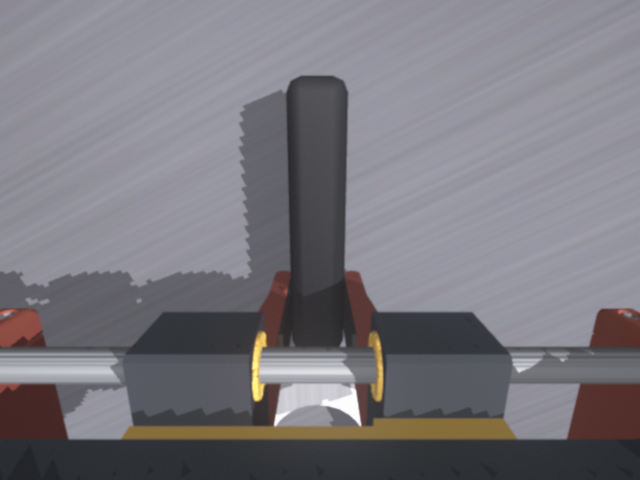

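```bash
python3 - <<'E'
from h import *
f="wrist5.npz";g=load(f)[0].max(-1).astype(int)
print(g[70:90,318])
for v in (76,78): print(ray(f,(318,v),.028), ray(f,(318,v),.014))
for v in (110,200):
  print(v,g[v,280:355])
E
python3 -m crank '[[0,0,0,0,0],[0,0,0,0,0],[0,0,0,0,0]]'
```

```text
[157 158 158 159 152 121  80  63  68  70  72  74  76  76  78  80  82  83
  87  86]
[[0.40393697 0.18357664 0.028     ]] [[0.40182348 0.18466315 0.014     ]]
[[0.4045477  0.18327358 0.028     ]] [[0.40249564 0.18432962 0.014     ]]
110 [109 109 107 108 107 101  82  58  51  52  52  56  58  61  64  68  70  73
  76  79  83  83  84  84  84  85  84  84  86  86  86  85  85  85  87  86
  85  85  86  87  86  84  85  88  87  86  86  87  88  87  87  87  87  87
  85  82  81  79  78  75  74  72  71  69  67  66  76 115 152 161 161 161
 162 162 162]
200 [107 106 106 105 106 105 105 101  86  60  47  49  49  51  55  57  57  60
  62  65  69  72  75  76  77  75  75  76  76  76  77  76  76  78  78  78
  77  78  77  78  78  79  77  78  79  79  78  79  80  81  79  80  80  76
  76  74  71  71  69  69  67  67  67  65  73 101 139 157 162 161 162 162
 161 162 162]
t: 6.25
position: [0.4906, 0.1401, 0.0035]
eef_rot: [2.67, 1.655, -0.001]
ft_force: [-1.0, -1.1, 1.6]
grip_width: 0.273
```

```bash
python3 -m crank '[[0,0,0,-20,0],[0,0,0,-60,0],[0,0,0,-100,0],[0,-15,10,-117,0.14],[0,-45,30,-117,0.28],[0,-80,55,-117,0.42],[0,-115,80,-117,0.56],[0,-145,105,-117,0.7],[0,-170,120,-117,0.84],[0,-179,128,-117,0.98]]'
python3 -m crank '[[0,0,0,0,0.14],[0,0,0,0,0.28],[0,0,0,0,0.31],[0,0,0,0,0.31],[0,0,0,0,0.31],[0,0,0,0,0.31]]'
python3 snap.py 6 side scene
python3 - <<'E'
from h import *
for f in("side6","scene6"):
    W=cloud(f+".npz");P=load(f+".npz")[0]
    u,v=(350,205) if f=="side6" else (285,225)
    cv2.imwrite(f"pics/{f}c.png",cv2.resize(P[v-50:v+45,u-60:u+60,::-1],None,fx=6,fy=6,interpolation=cv2.INTER_CUBIC))
E
```

```text
t: 7.25
position: [0.5254, -0.0803, 0.1206]
eef_rot: [3.135, 0.188, 0.0]
ft_force: [0.4, -0.1, -2.9]
grip_width: 0.272
t: 7.85
position: [0.5259, -0.0766, 0.1206]
eef_rot: [-3.129, 0.279, -0.0]
ft_force: [0.5, -0.3, -2.3]
grip_width: 0.272
7.95 [ 0.5259 -0.0768  0.1206] [ 0.6  1.1 -2.4] [-0.58  0.48  0.79  2.03 -0.46  0.82  0.3 ]
```

View pics/side6c.png

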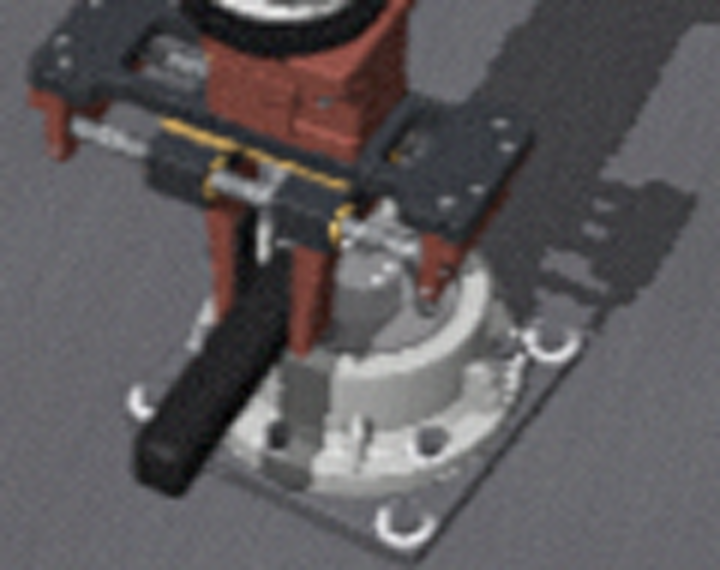

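View pics/scene6c.png

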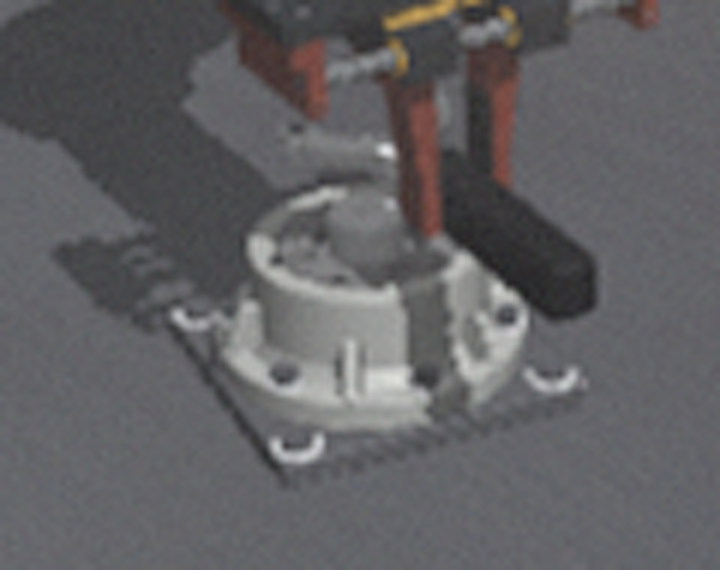

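Run:
```python
from h import *
a=load("scene0.npz")[0][190:240,250:330,::-1]; b=load("scene6.npz")[0][190:240,250:330,::-1]
s=lambda i:cv2.resize(i,None,fx=9,fy=9,interpolation=cv2.INTER_CUBIC)[:, :]
cv2.imwrite("pics/cmp0.png",s(a)); cv2.imwrite("pics/cmp6.png",s(b))
```

```text
(no output)
```

View pics/cmp0.png

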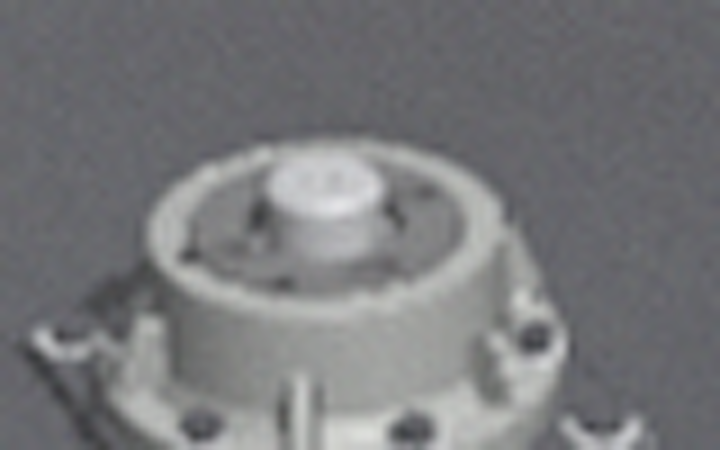

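View pics/cmp6.png

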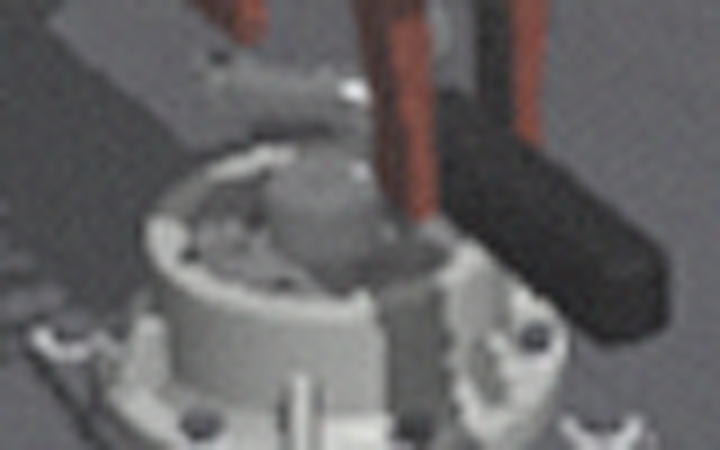

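Run:
```python
from h import *
c=lambda x,y,s=9,u0=250,v0=190:(u0+(x+.5)/s-.5,v0+(y+.5)/s-.5)
print("shaft scene",ray("scene0.npz",c(326,184),.085))
L=ray("scene0.npz",[c(148,232),c(503,228)],.0695);print("rim",L,L.mean(0))
P=ray("scene6.npz",c(217,58),.1351);print("pin scene",P)
for (cx,g) in((0.5259,1),(.5259,2),(.5259,0)):
    t=np.radians(-100.6);x=np.array([np.cos(t),np.sin(t)]);y=np.array([-x[1],x[0]])
    m=np.array([cx,-.0768])+(.08+g*1e-3)*x; print(g,"mid",m,"pins",m+.0325*y,m-.0325*y)
# shaft side/wrist rim
for f in("scene0.npz","side0.npz"):
    W=cloud(f); Z=W[...,2]; r=np.hypot(W[...,0]-.511,W[...,1]+.157)
    m=(abs(Z-.0695)<.003)&(r<.06)&(r>.044); P=W[m]; 
    A=np.c_[2*P[:,:2],np.ones(len(P))]
    m2=(abs(Z-.0695)<.004)&(r<.06); Q=W[m2][:,:2].astype(np.float32)
    print(f,len(P),cv2.minEnclosingCircle(Q))
```

```text
shaft scene [[ 0.51210825 -0.15479874  0.085     ]]
rim [[ 0.55384217 -0.19048545  0.0695    ]
 [ 0.47272056 -0.11891722  0.0695    ]] [ 0.51328137 -0.15470134  0.0695    ]
pin scene [[ 0.54295604 -0.16369668  0.1351    ]]
1 mid [ 0.51099994 -0.15641776] pins [ 0.54294534 -0.16239618] [ 0.47905454 -0.15043934]
2 mid [ 0.51081599 -0.1574007 ] pins [ 0.54276139 -0.16337912] [ 0.47887059 -0.15142228]
0 mid [ 0.51118389 -0.15543483] pins [ 0.54312929 -0.16141325] [ 0.47923849 -0.14945641]
scene0.npz 206 ((0.5110918283462524, -0.1556185781955719), 0.05586814507842064)
side0.npz 358 ((0.5082532167434692, -0.15695837140083313), 0.05786098539829254)
```

```bash
python3 -m crank '[[0,0,0,20,0],[0,0,0,40,0],[0,0,0,44,0],[0,0,0,47,0],[0,0,0,49,0],[0,0,0,50,0]]'
python3 snap.py 7 side scene
python3 - <<'E'
from h import *
for f in("side7","scene7"):
    P=load(f+".npz")[0]
    u,v=(350,205) if f=="side7" else (285,225)
    cv2.imwrite(f"pics/{f}c.png",cv2.resize(P[v-50:v+45,u-60:u+60,::-1],None,fx=6,fy=6,interpolation=cv2.INTER_CUBIC))
E
```

```text
t: 8.55
position: [0.5264, -0.0769, 0.0711]
eef_rot: [-3.129, 0.282, -0.002]
ft_force: [0.1, -0.0, -2.6]
grip_width: 0.27
8.65 [ 0.5262 -0.0768  0.071 ] [-0.6  0.8 -3. ] [-0.52  0.55  0.72  2.06 -0.54  0.73  0.36]
```

View pics/scene7c.png

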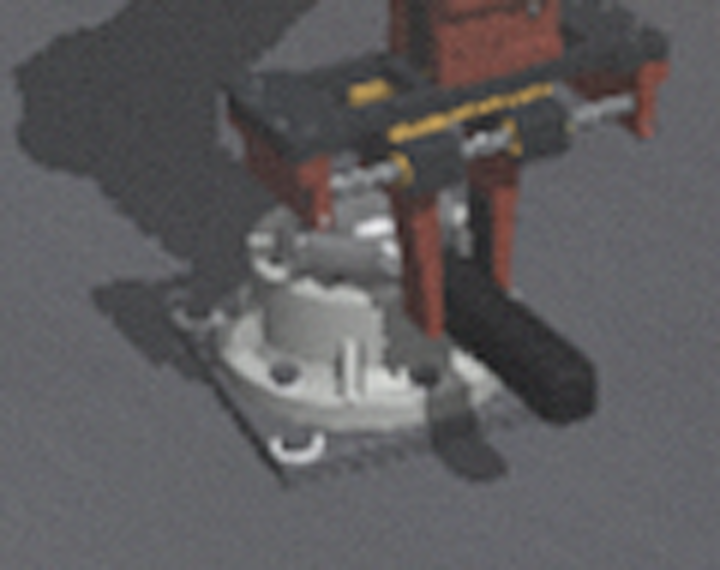

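```bash
python3 -m crank '[[0,0,0,2,0],[0,0,0,4,0],[0,0,0,5,0],[0,0,0,6,0],[0,0,0,6,0],[0,0,0,6,0],[0,0,0,6,0]]'
python3 snap.py 8 side scene
python3 - <<'E'
from h import *
from station import telemetry
print(telemetry.observe()["moment"])
for f in("side8","scene8"):
    P=load(f+".npz")[0]
    u,v=(350,205) if f=="side8" else (285,225)
    cv2.imwrite(f"pics/{f}c.png",cv2.resize(P[v-50:v+45,u-60:u+60,::-1],None,fx=6,fy=6,interpolation=cv2.INTER_CUBIC))
E
```

```text
t: 9.35
position: [0.5259, -0.0768, 0.0646]
eef_rot: [-3.129, 0.282, -0.0]
ft_force: [0.3, -0.5, -2.4]
grip_width: 0.271
9.45 [ 0.5259 -0.0768  0.0646] [-0.5 -0.6 -2.6] [-0.51  0.56  0.71  2.06 -0.55  0.71  0.37]
[-0.06150728  0.04184056 -0.03425336]
```

View pics/scene8c.png

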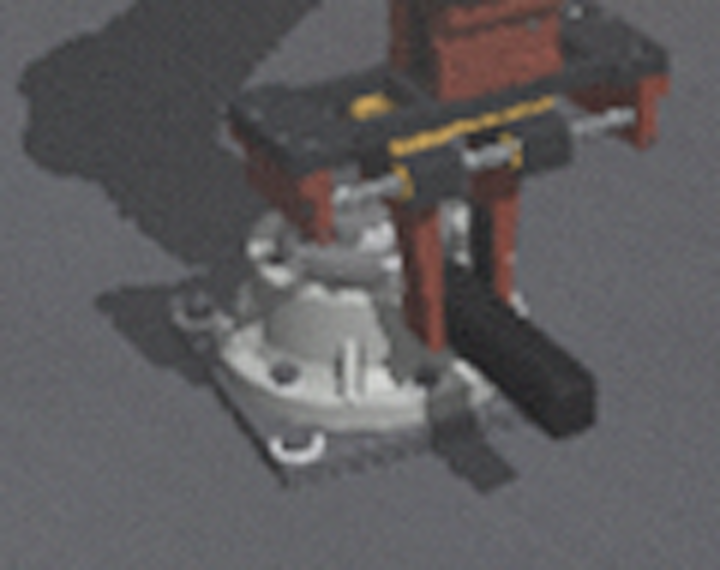

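View pics/side8c.png

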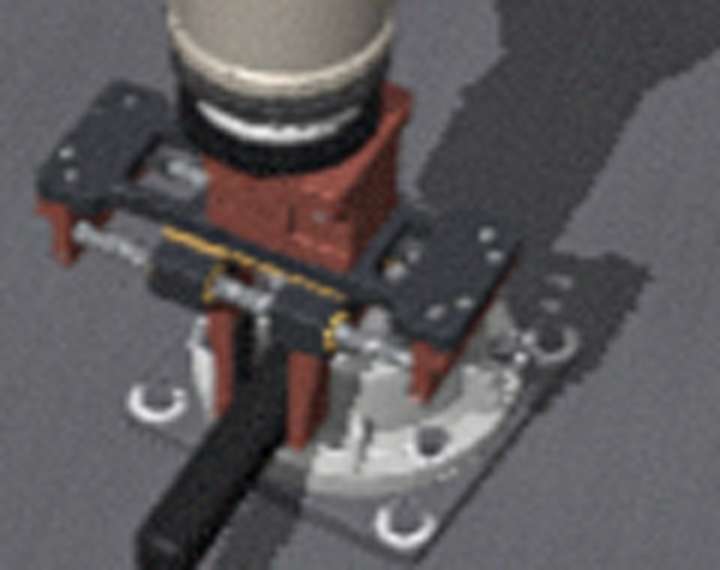

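```bash
python3 -m crank '[[0,4.1,0.1,0,0.05],[0,8.1,0.4,0,0.1],[0,12.2,0.9,0,0.15],[0,16.2,1.6,0,0.2],[0,20.2,2.5,0,0.25],[0,24.1,3.6,0,0.3],[0,27.9,4.9,0,0.35],[0,31.7,6.4,0,0.4],[0,35.4,8.1,0,0.45],[0,39.1,10,0,0.5]]'
python3 snap.py 9 scene
python3 - <<'E'
from h import *
from station import telemetry
from scipy.spatial.transform import Rotation as R
s=telemetry.observe(); M=R.from_rotvec(s["eef_rot"]).as_matrix();print(s["moment"],"tool y deg",np.degrees(np.arctan2(M[1,1],M[0,1])),s["position"]+.0815*M[:,1])
P=load("scene9.npz")[0]; u,v=285,225
cv2.imwrite("pics/scene9c.png",cv2.resize(P[v-50:v+45,u-60:u+60,::-1],None,fx=6,fy=6,interpolation=cv2.INTER_CUBIC))
E
```

```text
t: 10.45
position: [0.562, -0.0939, 0.0644]
eef_rot: [2.961, -1.048, -0.002]
ft_force: [-1.1, -0.2, -1.8]
grip_width: 0.275
10.5 [ 0.5625 -0.0943  0.0645] [-0.3 -0.5 -1.2] [-0.54  0.66  0.83  1.97 -0.68  0.8  -0.01]
[-0.19313601  0.43607643  0.3614604 ] tool y deg -129.1382286472879 [ 0.51107665 -0.15754394  0.06457243]
```

View pics/scene9c.png

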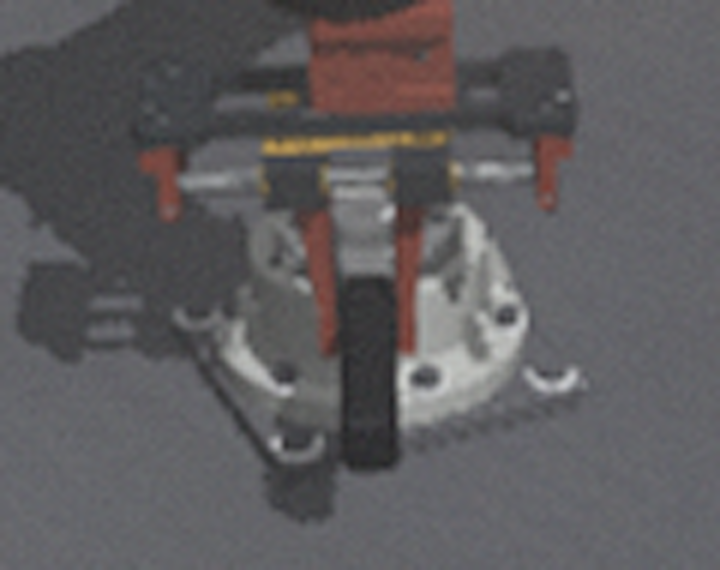

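```bash
python3 -m crank '[[0,4.1,0.1,0,0.05],[0,8.1,0.4,0,0.1],[0,12.2,0.9,0,0.15],[0,16.2,1.6,0,0.2],[0,20.2,2.5,0,0.25],[0,24.1,3.6,0,0.3],[0,26.4,4.4,0,0.33],[0,28.7,5.2,0,0.36],[0,28.7,5.2,0,0.36]]'
cat > st.py <<'E'
from h import *
from station import telemetry
from scipy.spatial.transform import Rotation as R
s=telemetry.observe(); M=R.from_rotvec(s["eef_rot"]).as_matrix();print(s["t"],"F",np.round(s["ft_force"],1),"M",np.round(s["moment"],2),"tooly deg",np.degrees(np.arctan2(M[1,1],M[0,1])),s["position"],s["position"]+.0815*M[:,1],s["grip_width"])
E
python3 st.py
```

```text
t: 11.4
position: [0.5817, -0.116, 0.0646]
eef_rot: [2.726, -1.561, 0.0]
ft_force: [0.5, -1.3, -1.6]
grip_width: 0.27
11.4 F [ 0.5 -1.3 -1.6] M [-0.3   0.29  0.49] tooly deg -149.60221058810646 [ 0.5816902  -0.11604663  0.06458352] [ 0.51139375 -0.15728567  0.06459779] 0.2702826039801838
```

Turned 0.86 rad so far; now smaller steps until the moment rises at the stop.

```bash
python3 -m crank '[[0,1.6,0,0,0.02],[0,3.3,0.1,0,0.04],[0,4.9,0.1,0,0.06],[0,6.5,0.3,0,0.08],[0,6.5,0.3,0,0.08]]'; python3 st.py
python3 -m crank '[[0,1.6,0,0,0.02],[0,3.3,0.1,0,0.04],[0,3.3,0.1,0,0.04]]'; python3 st.py; python3 snap.py 10 side scene wrist
```

```text
t: 11.9
position: [0.5849, -0.1218, 0.0646]
eef_rot: [2.661, -1.67, 0.001]
ft_force: [-0.4, -1.9, -2.8]
grip_width: 0.274
11.9 F [-0.4 -1.9 -2.8] M [-0.3   0.17  0.5 ] tooly deg -154.23582629025367 [ 0.58487722 -0.12178365  0.0646388 ] [ 0.51147908 -0.1572091   0.06462051] 0.2735479894318255
t: 12.2
position: [0.586, -0.124, 0.0644]
eef_rot: [-2.628, 1.721, 0.001]
ft_force: [-0.4, 1.7, -1.4]
grip_width: 0.275
12.2 F [-0.4  1.7 -1.4] M [0.06 0.36 0.83] tooly deg -156.46059905513036 [ 0.58596538 -0.12399232  0.06444542] [ 0.51124736 -0.15654176  0.06446316] 0.27534153322648247
12.35 [ 0.586  -0.124   0.0645] [-0.2  1.9 -1.8] [-0.54  0.76  0.93  1.91 -0.79  0.89 -0.36]
```

```bash
python3 -m crank '[[0,1.6,0,0,0.02],[0,3.3,0.1,0,0.04],[0,3.3,0.1,0,0.04]]'; python3 st.py
python3 -m crank '[[0,1.6,0,0,0.02],[0,3.3,0.1,0,0.04],[0,3.3,0.1,0,0.04],[0,3.3,0.1,0,0.04]]'; python3 st.py; python3 snap.py 11 side scene wrist
python3 - <<'E'
from h import *
P=load("scene11.npz")[0]; u,v=285,225
a=cv2.resize(P[v-40:v+40,u-50:u+50,::-1],None,fx=4,fy=4,interpolation=cv2.INTER_CUBIC)
P=load("side11.npz")[0]; u,v=350,205
b=cv2.resize(P[v-40:v+40,u-50:u+50,::-1],None,fx=4,fy=4,interpolation=cv2.INTER_CUBIC)
cv2.imwrite("pics/c11.png",np.hstack([a,b]))
E
```

```text
t: 12.65
position: [0.5859, -0.1247, 0.0637]
eef_rot: [-2.592, 1.772, 0.009]
ft_force: [-4.6, 7.3, 1.0]
grip_width: 0.277
12.65 F [-4.6  7.3  1. ] M [1.34 1.24 0.71] tooly deg -158.7371752066589 [ 0.58585454 -0.12471937  0.06374751] [ 0.50990264 -0.15427502  0.06389826] 0.27659452409967195
t: 13.05
position: [0.5856, -0.1252, 0.0632]
eef_rot: [-2.556, 1.821, 0.018]
ft_force: [-8.9, 13.9, 4.1]
grip_width: 0.289
13.05 F [-8.9 13.9  4.1] M [2.66 2.07 0.7 ] tooly deg -160.92492492490646 [ 0.58564033 -0.12519052  0.06317711] [ 0.50861594 -0.15182508  0.06348317] 0.28884711939281843
13.2 [ 0.5856 -0.1252  0.0632] [-8.3 13.4  3.6] [-0.54  0.77  0.94  1.9  -0.81  0.91 -0.42]
```

View pics/c11.png

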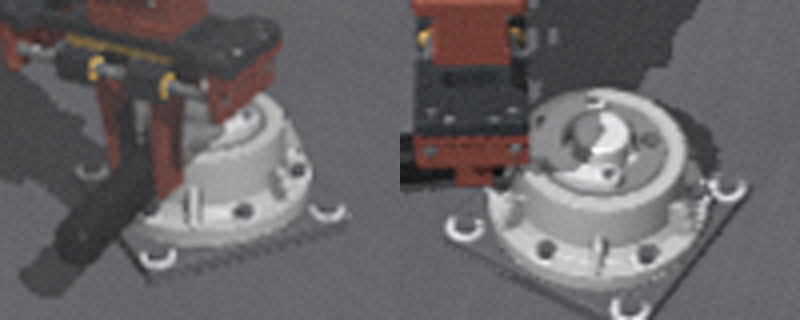

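```bash
python3 -m crank '[[0,-2,0,0,-0.03],[0,-4.5,0.2,0,-0.06],[0,-6,0.3,0,-0.08],[0,-6,0.3,0,-0.08]]'; python3 st.py;python3 snap.py 12 side
python3 - <<'E'
from h import *
P=load("side12.npz")[0]
cv2.imwrite("pics/c12.png",cv2.resize(P[175:245,305:395,::-1],None,fx=8,fy=8,interpolation=cv2.INTER_CUBIC))
E
```

```text
t: 13.6
position: [0.5856, -0.1247, 0.0643]
eef_rot: [-2.627, 1.723, 0.002]
ft_force: [-2.1, 2.6, -3.3]
grip_width: 0.274
13.6 F [-2.1  2.6 -3.3] M [0.79 0.58 0.21] tooly deg -156.51569479633193 [ 0.58557163 -0.12465192  0.06429201] [ 0.51082234 -0.15712949  0.06431428] 0.27380255284010696
13.65 [ 0.5856 -0.1247  0.0643] [-3.5  2.6 -4. ] [-0.54  0.76  0.93  1.91 -0.79  0.89 -0.36]
```

View pics/c12.png

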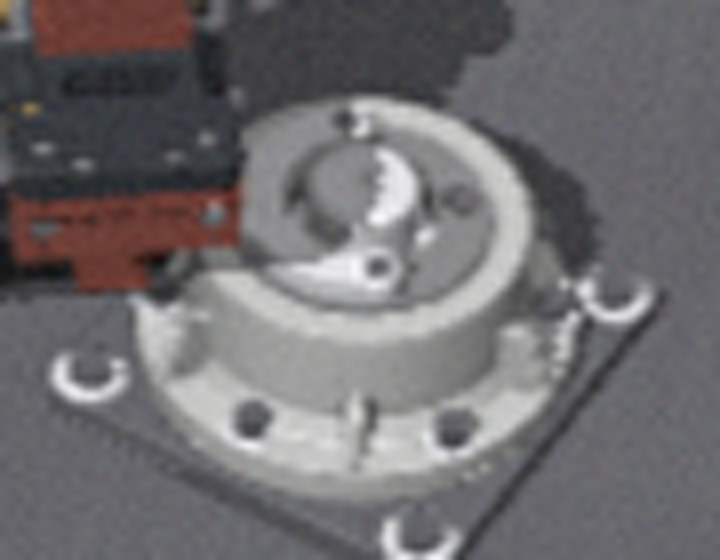

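Run:
```python
from h import *
for q,z in(((460,200),.0705),((378,265),.079),((347,122),.079)):
    uv=(305+(q[0]+.5)/8-.5,175+(q[1]+.5)/8-.5); P=ray("side12.npz",uv,z)[0]; d=P[:2]-[.5102,-.157]; print(P,np.hypot(*d),np.degrees(np.arctan2(d[1],d[0])))
```

```text
[ 0.48183458 -0.17325765  0.0705    ] 0.03269416150435662 -150.18080396447914
[ 0.4970877  -0.12973807  0.079     ] 0.03025136864904104 115.68637006080155
[ 0.52404657 -0.18764848  0.079     ] 0.03363119221815754 -65.68719347760846
```

```bash
python3 -m crank '[[0,0,0,-10,0],[0,0,0,-25,0],[0,0,0,-45,0],[0,0,0,-65,0],[0,0,0,-65,0]]'; python3 st.py
python3 - <<'E'
from h import *
P=load("side0.npz")[0].astype(int); W=cloud("side0.npz")
for n,m in(("purple",(P[...,2]>P[...,1]+60)&(P[...,0]>P[...,1]+40)),("yellow",(P[...,0]>P[...,2]+80)&(P[...,1]>P[...,2]+60))):
    q=W[m]; q=q[(q[:,2]<.05)]; print(n,q.min(0),q.max(0))
E
python3 snap.py 13 side
python3 - <<'E'
from h import *
P=load("side13.npz")[0]
cv2.imwrite("pics/c13.png",cv2.resize(P[155:245,295:395,::-1],None,fx=6,fy=6,interpolation=cv2.INTER_CUBIC))
E
```

```text
t: 14.15
position: [0.5886, -0.1274, 0.1333]
eef_rot: [-2.624, 1.724, -0.012]
ft_force: [1.1, -0.5, -2.5]
grip_width: 0.271
14.15 F [ 1.1 -0.5 -2.5] M [-0.08  0.1  -0.08] tooly deg -156.5949240698698 [ 0.58860381 -0.12736824  0.13330882] [ 0.51381085 -0.15974192  0.13285361] 0.27123792754180964
purple [ 0.65885525  0.15164259 -0.00284213] [0.73718442 0.3479236  0.03280099]
yellow [ 0.23586506  0.16352136 -0.00319269] [0.31763714 0.36356062 0.03417673]
14.2 [ 0.5877 -0.1265  0.1316] [-0.8  0.3 -2.6] [-0.59  0.68  1.02  1.87 -0.7   0.99 -0.42]
```

View pics/c13.png

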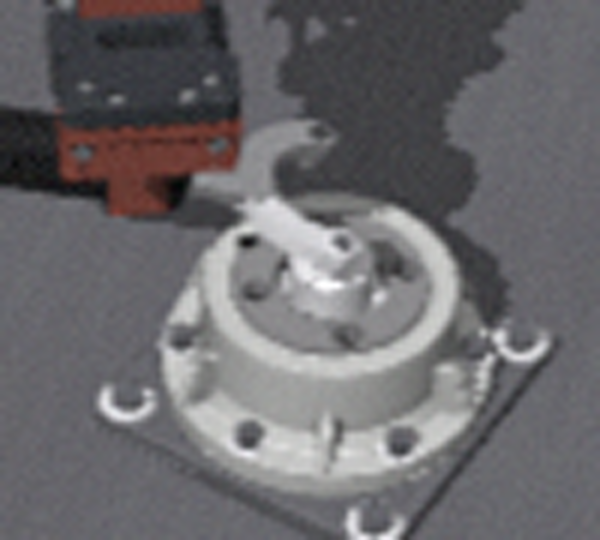

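```bash
python3 -m crank '[[0,-40,-5,0,0],[0,-80,-10,0,0],[0,-120,-15,0,0],[0,-160,-20,0,0],[0,-190,-25,20,0],[0,-203,-25,50,0],[0,-203,-25,85,0],[0,-203,-25,105,0],[0,-203,-25,105,0]]'; python3 st.py; python3 snap.py 14 side scene
python3 - <<'E'
from h import *
for f,c in(("side14",(270,210,380,310)),("scene14",(280,200,400,290))):
    P=load(f+".npz")[0];x0,y0,x1,y1=c
    cv2.imwrite(f"pics/{f}c.png",cv2.resize(P[y0:y1,x0:x1,::-1],None,fx=6,fy=6,interpolation=cv2.INTER_CUBIC))
E
```

```text
t: 15.1
position: [0.5266, 0.0706, 0.0223]
eef_rot: [2.625, -1.72, -0.003]
ft_force: [-0.2, -0.1, -2.1]
grip_width: 0.272
15.1 F [-0.2 -0.1 -2.1] M [-0.    0.17  0.01] tooly deg -156.4862533160145 [0.52656104 0.07061754 0.02232406] [0.45182898 0.0381018  0.02263324] 0.27247846139025433
15.2 [0.528  0.0702 0.0247] [-0.3  0.6 -2. ] [-0.91  0.74  0.91  2.08 -0.88  0.76 -0.6 ]
```

View pics/scene14c.png

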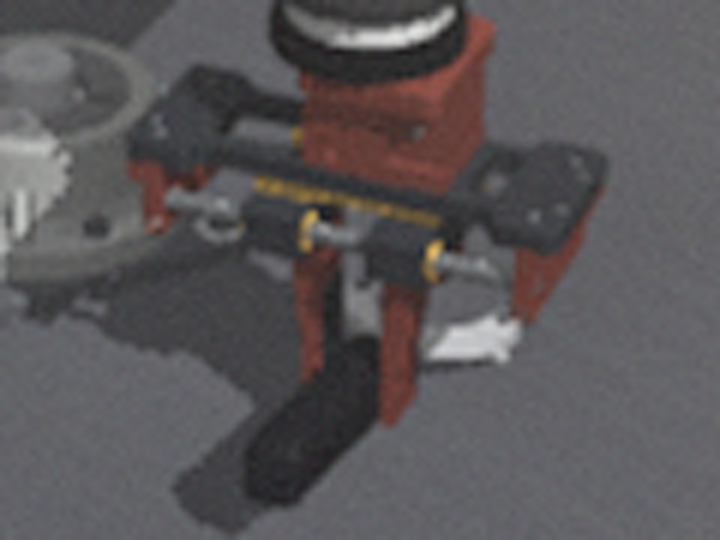

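```bash
python3 -m crank '[[0,0,0,8,0],[0,0,0,14,0],[0,0,0,17,0],[0,0,0,18,0],[0,0,0,18,0]]'; python3 st.py
python3 -m crank '[[0,0,0,1,0],[0,0,0,2,0],[0,0,0,2,0]]'; python3 st.py
```

```text
t: 15.7
position: [0.5283, 0.071, 0.0068]
eef_rot: [-2.628, 1.721, -0.001]
ft_force: [2.0, -0.1, 1.7]
grip_width: 0.269
15.7 F [ 2.  -0.1  1.7] M [-0.08 -0.13  0.05] tooly deg -156.46178006446567 [0.5282545  0.07099396 0.00676376] [0.45353581 0.03844607 0.00672028] 0.26944391331943396
t: 16.0
position: [0.5279, 0.071, 0.0046]
eef_rot: [-2.628, 1.722, -0.0]
ft_force: [1.6, -0.1, 2.8]
grip_width: 0.275
16.0 F [ 1.6 -0.1  2.8] M [-0.05 -0.19  0.09] tooly deg -156.45934679528898 [0.52793254 0.07100406 0.0045727 ] [0.45321522 0.03845299 0.0045695 ] 0.27545310182604876
```

```bash
python3 -m crank '[[35,0,0,0,0],[40,0,0,0,0],[50,0,0,0,0],[60,0,0,0,0],[70,0,0,0,0],[70,0,0,0,0]]'; python3 st.py
python3 -m crank '[[70,0,0,-10,0],[70,0,0,-30,0],[70,0,0,-70,0],[70,0,0,-120,0],[70,0,0,-170,0],[70,0,0,-200,0],[70,0,50,-200,0],[70,0,100,-200,0],[70,0,110,-200,0],[70,0,110,-200,0]]'; python3 st.py; python3 snap.py 15 side scene wrist
```

```text
t: 16.6
position: [0.5279, 0.071, 0.0046]
eef_rot: [2.628, -1.722, -0.0]
ft_force: [-0.1, -0.1, 0.3]
grip_width: 0.691
16.6 F [-0.1 -0.1  0.3] M [-0.03  0.16  0.01] tooly deg -156.4673821675117 [0.52785105 0.07095742 0.0045706 ] [0.45312916 0.03841683 0.0045805 ] 0.6911406795856573
t: 17.6
position: [0.4251, 0.0269, 0.2044]
eef_rot: [-2.624, 1.721, 0.006]
ft_force: [0.9, 0.0, -0.4]
grip_width: 0.701
17.6 F [ 0.9  0.  -0.4] M [ 0.01  0.07 -0.03] tooly deg -156.52423788257258 [0.42511132 0.02691948 0.20442746] [ 0.35035719 -0.00554695  0.20440937] 0.7006500419655853
17.75 [0.4283 0.0277 0.2052] [ 0.8 -0.2  0.3] [-1.41  0.28  1.44  2.18 -0.35  0.95 -0.93]
```

View pics/side15.png

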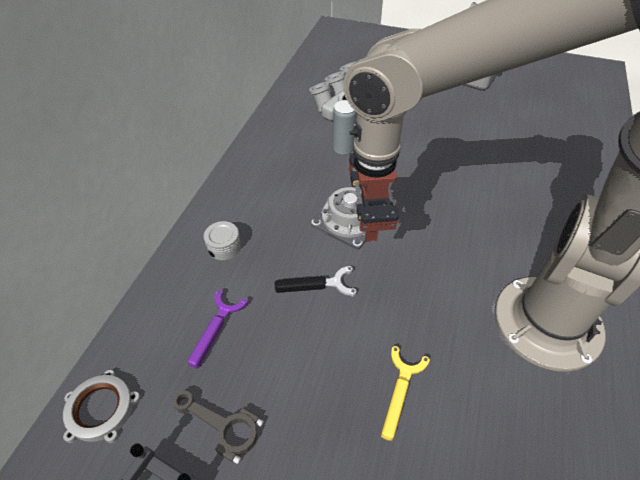

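View pics/wrist15.png

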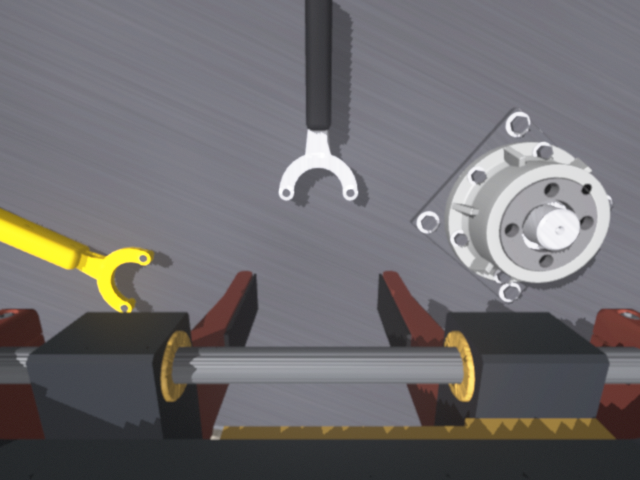

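View pics/scene15.png

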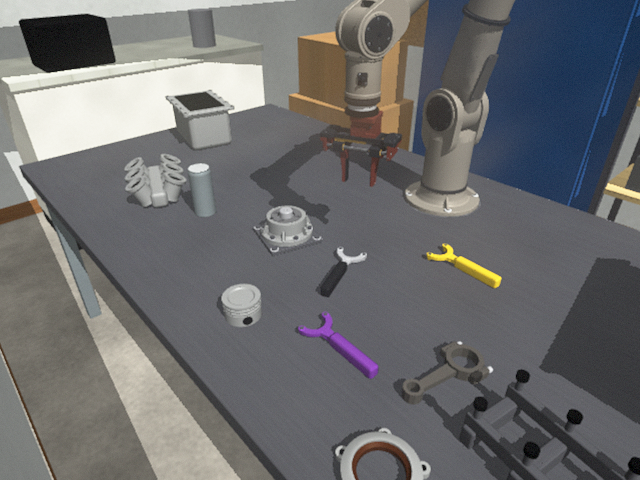

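```bash
python3 -m crank '[[70,0,-30,0,0],[70,0,-60,0,0],[70,0,-60,0,0],[70,0,-60,0,0]]'; python3 st.py
python3 - <<'E'
from h import *
P=load("wrist15.npz")[0]
cv2.imwrite("pics/c15.png",cv2.resize(P[130:300,430:620,::-1],None,fx=3.5,fy=3.5,interpolation=cv2.INTER_CUBIC))
W=cloud("side15.npz"); 
def st(n,m): q=W[m]; print(n,len(q),np.round(np.median(q[:,2]),4),np.round(q[:,2].max(),4),q.mean(0))
g=load("side15.npz")[0].max(-1)
box=np.zeros((480,640),bool); box[262:300,270:360]=1
st("handle top",box&(g<70)&(W[...,2]>.02)); st("head",box&(g>150)&(W[...,2]>.012))
q=W[box&(g<70)&(W[...,2]>.024)]; A=np.c_[q[:,:2]-q[:,:2].mean(0),np.ones(len(q))]; print("tilt",np.linalg.lstsq(A,q[:,2],rcond=None)[0])
E
```

```text
t: 18.15
position: [0.483, 0.0504, 0.2043]
eef_rot: [2.625, -1.721, 0.002]
ft_force: [-1.2, -0.8, 0.5]
grip_width: 0.703
18.15 F [-1.2 -0.8  0.5] M [-0.03  0.11  0.01] tooly deg -156.48323688962122 [0.48302681 0.05037116 0.20429976] [0.408296   0.01785127 0.20441543] 0.7033577745072158
handle top 469 0.0271 0.928 [0.55582853 0.094941   0.03633675]
head 329 0.0179 0.025 [0.47071934 0.05015488 0.01783775]
tilt [-0.58834087  1.31717884  0.03877067]
```

View pics/c15.png

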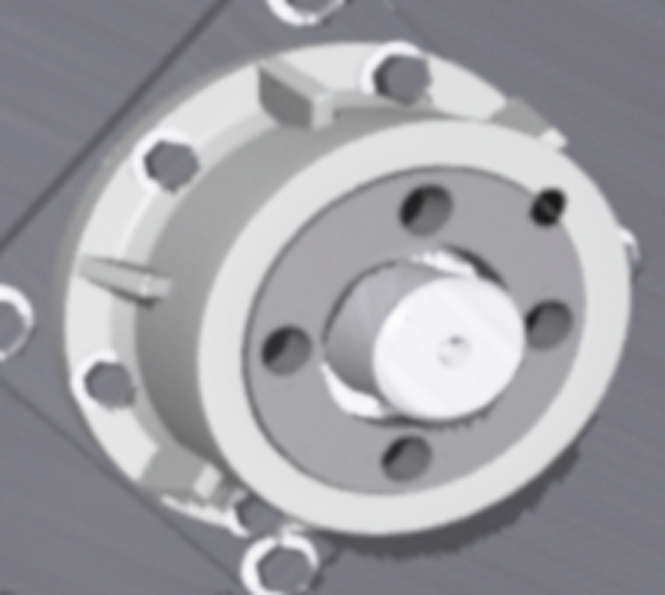

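```bash
python3 -c "
from station import env
print(env.sign_off())"
```

```text
the job is handed in; nothing more can be done
None
```

I ran the ring home with the steel, black-handled spanner and handed the job in at about 18 s. No verdict is reported at hand-in.

**What I did:**
- **Engaging:** I lowered both pins about 9 mm into opposite holes, with no rise in force.
- **Turning:** I turned the spanner clockwise about 0.97 rad until the moment and force rose at the stop. The force peaked at about 17 N.
- **Putting down:** I backed off within the pin play, lifted the spanner straight off and laid it pins down on the bench. Its grip point is about 0.23 m from the carrier's axis.

**Last checks:**
- **Ring:** The last wrist picture shows the two half-moon marks meeting in one round spot. Before the lift, the visible hole was within about 0.5° of where it should be when home.
- **Spanner:** The head top measured 17.9 mm and the handle top 27.1 mm, against 18 and 28 mm expected, so it lies level.
- **Other parts:** The piston, con rod, can and the two look-alike spanners look where they were in the last pictures. I compared those by eye, not by measurement.
- **Robot:** The gripper was clear, at about 0.2 m height.

**What failed or disagreed:**
- **Tilt fit:** My plane fit for the handle's tilt was spoiled by pixels with no depth reading, so I discarded it.
- **Camera offsets:** The three cameras disagreed by 2–3 mm on the ring's centre, so I averaged them.
- **Joint 3:** It came within 0.02 rad of its limit on the retreat, so I moved the arm back from there.

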